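# Sort the jars and the tin off the crate shelf

## Robot

A 7-joint arm with a two-finger parallel gripper is mounted at the origin on the work surface. World frame = base frame: x ahead of the robot, y to its left, z up, the work surface at z = 0. Lengths are in m, angles in rad, forces in N, time in s.
With the tool pointing down it reaches from about 0.375 to 0.925 m from the base axis. Payload 3.1 kg.
Tool frame: the origin (TCP) lies between the finger pads; the fingertips stand 19 mm ahead of it and the grasp point (between the pads) is the TCP; z points along the fingers, y is the line along which they close (so a half turn about z gives the same grasp; the last joint's range is limited). The gripper opens to 85 mm and grips with 20 to 120 N. Pads are 22 mm wide; open, the fingers measure 114 mm over their backs; the gripper's body (76 mm by 85 mm) begins 54 mm behind the grasp point. The pads swing forward as they close: fully open they stand 13 mm farther back than shut.
Start: joints at [-1.285, 0.383, 0.044, 1.598, -0.018, 1.161, -0.05], TCP at [0.243, 0.603, 0.25] pointing down, gripper open.
Joint ranges: [-2.61, 2.61], [-0.41, 2.15], [-1.48, 1.57], [0, 2.5], [-1.57, 4.71], [0.05, 1.97], [-2.85, 2.85]. Speed limits (rad/s): [2.79, 2.79, 3.14, 3.14, 3.14, 3.14, 3.14].

## Interface

Orientations are given as a unit quaternion [x, y, z, w].
In Python, from bench import move_ptp, movel, move_j, move_gripper, pause, inverse_kinematics, read_camera, camera_params, MotionError, sign_off, look_for, tip_of, read_time_s, read_qpos, read_joint_vel, read_effort, read_eef_pos, read_tcp_rot, read_ft_force, read_ft_torque, read_finger_gap, read_grasp_force gives the robot as it stands. Calls block until the motion is done:
- move_ptp(position, orientation): joint-space move of the TCP to a pose.
- movel(position, orientation=None, speed=0.15): straight line of the TCP; orientation=None keeps the orientation; speed is the mean speed in m/s.
- move_j(angles): joint-space move.
- move_gripper(opening, effort=None): finger opening in m; effort is the grip in N (None keeps the last); returns when the fingers have stopped.
- pause(seconds).
- inverse_kinematics(position, orientation): joint angles nearest the present ones, or None.
- read_camera(name): name is "side" or "top" or "wrist"; returns the picture (420x560x3 uint8, red, green, blue); there is no depth.
- camera_params(name): a dict with "K" (3x3 intrinsics, pixels), "camera_from_world" (4x4, takes a point from world to camera coordinates). Camera axes: x right, y down, z forward; pixel columns grow to the right and rows downward; lengths in m; the calibration is good to about 2 mm. A picture is of the moment at which its call begins: read the wrist's pose just before it. camera_params takes no time and is no camera call; for the wrist camera it gives the pose at the moment of the call.
A pose or a line that the arm cannot do raises MotionError and nothing moves.
- sign_off(): hands the job in; it is judged then, once.
Trained networks look in the newest picture that a camera, given by its name, has taken for a name from the list of things; names that differ only in an ending like _2 or _b are one class to them, and where a whole thing is asked for, a point or a joint stands for the part that bears it (a point fixed in the world has none). Each returns a list of dicts, best first, with "confidence" (0 to 1); they miss things now and then, are a little off and sometimes report something else, mostly with a low value. They report only what shows in the picture. A call takes as long as a camera call.
- look_for(camera, name): "at" ([column, row] in pixels, amid what is visible of it).
- tip_of(camera, name): "at" ([column, row] in pixels: a listed point, or the origin of a listed thing).
Readings, each from a call of its own:
- read_time_s(): time.
- read_qpos(): joint angles.
- read_joint_vel(): joint speeds.
- read_effort(): joint torques, N m.
- read_eef_pos(): TCP position.
- read_tcp_rot(): TCP orientation.
- read_ft_force(): force on the tool from outside, world axes, zero at the start.
- read_ft_torque(): the same for the moment, N m.
- read_finger_gap(): finger opening in m.
- read_grasp_force(): force on a finger pad.
Only numpy, scipy, OpenCV 4.12 (cv2) and the standard library are available. Lean on these libraries where they do the work, as an engineer would, in place of code of your own. Each camera call takes 0.05 s, during which the arm holds its last target. There are 200 camera calls.

## Task

Tidy the front of the crate shelf: put the two round glass jars into the round metal tub and the square steel tin into the square wooden box, each standing upright on the container's floor. Set them down gently - feel for the floor, do not drop them or press them hard onto it - and leave everything else where it is.

Things in the scene. Friction and masses are not known exactly. Their poses are not given: they have to be found in the camera images.
- jar_a_mid (a point): Centre of a round clear-glass jar standing upright, 56 mm in diameter, 120 mm tall, steel screw lid 54 mm in diameter on the top 22 mm; the point is on its axis, 60 mm above its base. Roughly 0.25 kg. It stands in the front row on the crate's floor with about 50 mm free on either side; who has which of the three places varies.
- jar_b_mid (a point): Centre of the second round glass jar, the same in every way as the first: 56 mm in diameter, 120 mm tall, the point 60 mm above its base.
- tin_mid (a point): Centre of a square steel tin standing upright, 54 x 54 mm (x and y axes square to its sides), 120 mm tall including a dark lid 46 mm square on the top 16 mm; the point is 60 mm above its base. Roughly 0.22 kg. It stands in the same front row as the jars, about 50 mm free on either side.
- crate: Dark acacia crate used as a shelf, fixed, open at front and back. Origin at table height below the middle of the front row; x points into the shelf (away from the robot), y along it, z up. Its floor's top is 68 mm above the table, x -44 to 134 mm, 460 mm wide. End walls at y = +-215 mm (inner faces) begin at x = 46 mm. A mug and a tenderizer stand behind the row.
- tub: Round galvanised tub, fixed, open at the top: rim 70 mm above the table, 174 mm across outside, 164 mm inside at the rim, 156 mm at the bottom. Origin at the centre of its underside. Inside is a level springy cork floor, its top anywhere from 15 to 45 mm above the table: it differs each time and must be felt for. It gives 1 mm per 6 N. The tub stands left or right of the crate.
- box: Square light-wood box, fixed, open at the top: 160 x 160 mm outside, 70 mm tall, walls 8 mm (x and y axes square to them). Origin at the centre of its underside. It too has a level springy cork floor, its top anywhere from 15 to 45 mm above the table, unrelated to the tub's; feel for it. It stands on the other side of the crate from the tub.
- mug: Red enamel mug, 80 mm across and 80 mm tall, behind the front row on the crate floor; leave it alone. Origin at the centre of its underside.
- tenderizer: Steel meat tenderizer lying behind the front row on the crate floor: head a 50 mm cube, handle 22 mm thick reaching 190 mm towards the crate's -y; leave it alone. Origin under the centre of the head.
- tongs: Grey silicone tongs, about 260 mm long and 18 mm high, lying on the table in front of the crate; leave them alone. Origin under their middle.
- canopy (a point): Lower front edge of the crate's top board, at mid-width, 403 mm above the table (axes as the crate's). The board is 18 mm thick, 460 mm wide, and reaches from here 68 mm into the shelf, over the front row: the row's middle lies 40 mm behind this edge, so an upright tool is blocked; come from the front, tilted 26 to 45 degrees, pointing down and into the shelf.

How it is judged:
By the outcome, as a careful person would: the job done as asked, in the order asked, and still so for the second after the job is handed in, with the robot touching nothing.
It also fails if it takes over 72 s, if anything falls off the work surface, if the arm or the gripper's body presses on something with over 40 N, if the wrist force passes 120 N, or if a joint passes its speed limit or range.

## Working session

There is one attempt and no reset: what is moved stays moved. The work goes in short steps, each a Python script; the robot and the scene stay as the last script left them, time stands still between calls to the robot, and variables do not carry over. Pictures are saved under pics/ and viewed, at most 10 in all, crops included, and the job is handed in when it is done.

```bash
ls; mkdir -p pics
python3 - <<'E'
from bench import *
import cv2,numpy as np
for c in("side","top","wrist"):
    im=read_camera(c); cv2.imwrite(f"pics/{c}0.png",im[:,:,::-1])
    p=camera_params(c); print(c,np.round(p["K"],1).tolist(),np.round(p["camera_from_world"],3).tolist())
    for n in ["jar_a_mid","tin_mid","crate","tub","box","canopy","mug","tenderizer","tongs"]:
        print(n,[(np.round(d["at"],1).tolist(),round(d["confidence"],2)) for d in tip_of(c,n)])
print(read_time_s(),read_tcp_rot(),read_eef_pos())
a=cv2.imread("pics/side0.png");b=cv2.imread("pics/top0.png")
cv2.imwrite("pics/both0.png",cv2.resize(np.hstack([a,b]),(800,300)))
E
```

```text
pics
side [[512.4, 0.0, 277.1], [0.0, 512.4, 203.1], [0.0, 0.0, 1.0]] [[0.754, -0.657, -0.016, -0.433], [-0.406, -0.446, -0.797, 0.41], [0.517, 0.608, -0.603, 1.237], [0.0, 0.0, 0.0, 1.0]]
jar_a_mid [([305.3, 221.6], 0.71)]
tin_mid [([330.0, 240.3], 0.93)]
crate [([300.0, 252.1], 0.73)]
tub [([360.2, 368.5], 0.9), ([269.5, 201.8], 0.45)]
box [([182.9, 206.7], 0.62)]
canopy [([288.6, 144.6], 0.62), ([300.6, 252.7], 0.41)]
mug [([288.0, 206.8], 0.55)]
tenderizer [([316.3, 222.9], 0.93)]
tongs [([227.9, 284.6], 0.58)]
top [[412.0, 0.0, 276.5], [0.0, 412.0, 204.6], [0.0, 0.0, 1.0]] [[0.025, -1.0, 0.002, 0.007], [-0.986, -0.025, -0.163, 0.602], [0.163, 0.002, -0.987, 1.273], [0.0, 0.0, 0.0, 1.0]]
jar_a_mid [([289.3, 187.6], 0.78)]
tin_mid [([324.7, 177.2], 0.54), ([409.6, 244.9], 0.23)]
crate [([284.3, 194.2], 0.55)]
tub [([411.1, 247.0], 0.79)]
box [([158.4, 227.5], 0.63)]
canopy [([295.8, 180.5], 0.97)]
mug [([272.2, 264.8], 0.18)]
tenderizer []
tongs [([271.9, 268.1], 0.74)]
wrist [[364.2, 0.0, 272.6], [0.0, 364.2, 209.7], [0.0, 0.0, 1.0]] [[0.374, 0.927, -0.0, -0.651], [0.882, -0.355, 0.311, -0.041], [0.288, -0.116, -0.951, 0.381], [0.0, 0.0, 0.0, 1.0]]
jar_a_mid []
tin_mid []
crate []
tub []
box []
canopy []
mug []
tenderizer []
tongs []
1.5 [ 1.90708721e-01  9.81646669e-01 -6.12014079e-06 -1.97224299e-05] [0.24336049 0.60272873 0.25027465]
```

View pics.

View pics/side0.png

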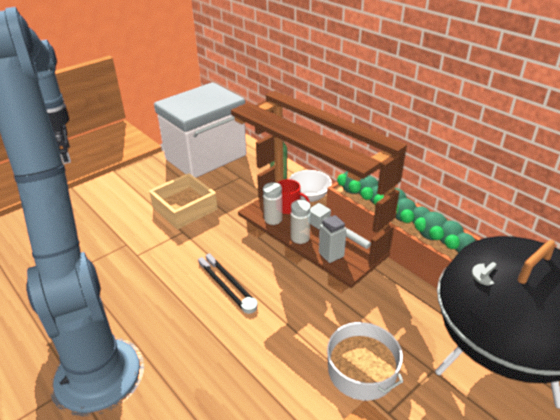

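View pics/top0.png

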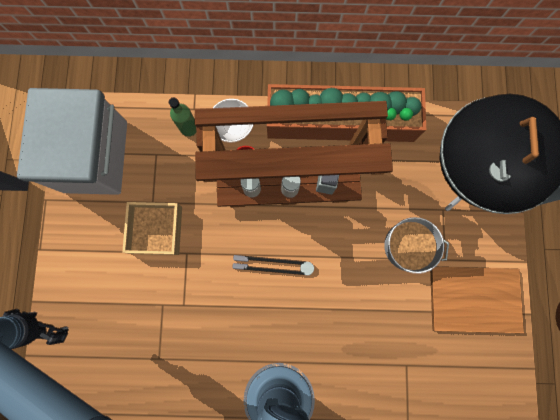

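```bash
cat > h.py <<'E'
from bench import *
import cv2,numpy as np
from scipy.spatial.transform import Rotation as R
def P(c,q=None):
    q=q or camera_params(c); return np.array(q["K"])@np.array(q["camera_from_world"])[:3]
def ray_z(M,uv,z):
    # intersect pixel ray with plane z
    A=np.c_[M[:,:2],-np.array([uv[0],uv[1],1.])]
    return np.linalg.solve(A,-(M[:,2]*z+M[:,3]))[:2]
def tri(obs):
    A=np.vstack([[uv[0]*M[2]-M[0],uv[1]*M[2]-M[1]] for M,uv in obs])
    X=np.linalg.lstsq(A[:,:3],-A[:,3],rcond=None)[0]
    e=[np.round((M@np.r_[X,1])[:2]/(M@np.r_[X,1])[2]-uv,1).tolist() for M,uv in obs]
    return X,e
E
python3 - <<'E'
from h import *
S,T=P("side"),P("top")
for n,s,t in [("jar",(305.3,221.6),(289.3,187.6)),("tin",(330,240.3),(324.7,177.2)),("crate",(300,252.1),(284.3,194.2)),("tub",(360.2,368.5),(411.1,247)),("box",(182.9,206.7),(158.4,227.5)),("canopy",(288.6,144.6),(295.8,180.5)),("tongs",(227.9,284.6),(271.9,268.1))]:
    X,e=tri([(S,np.array(s)),(T,np.array(t))]); print(n,X.round(3),e)
for n in("jar_a_mid","tin_mid","tub","box"):
  for c in("side","top"): print(n,c,[(np.round(d["at"]).tolist(),round(d["confidence"],2)) for d in look_for(c,n)])
E
```

```text
jar [ 0.654 -0.024  0.126] [[-3.0, 0.7], [2.7, -3.6]]
tin [ 0.675 -0.121  0.109] [[1.6, -0.4], [-1.3, 1.9]]
crate [ 0.653 -0.008 -0.003] [[-1.8, 0.4], [1.5, -2.1]]
tub [ 0.477 -0.417  0.011] [[0.7, -0.2], [-0.5, 0.7]]
box [0.515 0.411 0.008] [[1.7, -0.1], [-1.4, 2.3]]
canopy [ 0.601 -0.023  0.406] [[-0.1, 0.0], [0.1, -0.2]]
tongs [ 0.406  0.028 -0.   ] [[-1.7, 0.2], [1.3, -1.9]]
jar_a_mid side [([304.0, 223.0], 0.83)]
jar_a_mid top [([288.0, 184.0], 0.85), ([268.0, 261.0], 0.47)]
tin_mid side [([333.0, 238.0], 0.63)]
tin_mid top [([418.0, 240.0], 0.71), ([328.0, 182.0], 0.59)]
tub side [([270.0, 204.0], 0.72), ([363.0, 359.0], 0.69)]
tub top [([417.0, 244.0], 0.7)]
box side [([180.0, 201.0], 0.92)]
box top [([150.0, 223.0], 0.65)]
```

```bash
cat >> h.py <<'E'
def Q(t,psi,flip=1):
    t=np.radians(t); z=np.array([np.sin(t)*np.cos(psi),np.sin(t)*np.sin(psi),-np.cos(t)])
    y=flip*np.array([-np.sin(psi),np.cos(psi),0]); return R.from_matrix(np.c_[np.cross(y,z),y,z]).as_quat()
def ax(q): return R.from_quat(q).as_matrix()[:,2]
E
python3 - <<'E'
from h import *
S,T=P("side"),P("top")
for n,s,t in[("L",(272,203),(251,186)),("M",(301,222),(290,186)),("R",(332,240),(327,182))]:
    print(n,ray_z(S,s,.128).round(3),ray_z(T,t,.128).round(3))
for t in(30,36,42):
  for f in(1,-1):
    q=Q(t,.05,f)
    for n,p in[("obs",np.array([.655,-.02,.15])-.2*ax(q)),("L",[.65,.08,.15]),("R",[.675,-.12,.15]),("Rup",[.63,-.12,.25])]:
        k=inverse_kinematics(p,q); print(t,f,n,None if k is None else np.round(k,2).tolist())
    for n,p in[("tub",[.477,-.417,.11]),("tubup",[.477,-.417,.25]),("box",[.515,.411,.11]),("boxup",[.515,.411,.25])]:
      for dp in(-.5,0,.5):
        q2=Q(t,np.arctan2(p[1],p[0])+dp,f); k=inverse_kinematics(p,q2); print(t,f,n,dp,None if k is None else np.round(k,2).tolist())
E
```

```text
L [0.647 0.103] [0.644 0.101]
M [ 0.65  -0.023] [ 0.647 -0.018]
R [ 0.659 -0.138] [ 0.662 -0.13 ]
30 1 obs [-1.05, -0.31, 0.89, 2.14, 0.43, 0.71, 1.25]
30 1 L [-0.49, 0.3, 0.3, 2.07, 0.01, 0.27, 1.38]
30 1 R [-0.13, 0.36, 0.34, 1.99, -0.68, 0.36, 2.36]
30 1 Rup [-0.73, 0.2, 1.01, 2.04, -0.6, 0.56, 2.29]
30 1 tub -0.5 [-0.13, 0.45, 0.72, 2.1, 0.17, 0.29, 0.68]
30 1 tub 0 [0.4, 0.33, 0.27, 2.14, -0.25, 0.16, 1.71]
30 1 tub 0.5 [1.3, 0.44, -0.6, 2.05, -0.15, 0.29, 2.29]
30 1 tubup -0.5 [-0.35, 0.22, 0.95, 2.02, 0.26, 0.59, 0.72]
30 1 tubup 0 [0.18, 0.11, 0.48, 2.05, -0.03, 0.47, 1.52]
30 1 tubup 0.5 [1.14, 0.18, -0.39, 1.97, -0.36, 0.59, 2.38]
30 1 box -0.5 [-1.13, 0.41, 0.28, 2.03, 0.64, 0.38, 0.29]
30 1 box 0 [-0.71, 0.37, -0.05, 2.07, 0.3, 0.19, 1.21]
30 1 box 0.5 [-0.2, 0.45, -0.48, 1.99, -0.26, 0.31, 2.38]
30 1 boxup -0.5 [-1.07, 0.2, 0.2, 1.93, 0.49, 0.66, 0.53]
30 1 boxup 0 [-0.85, 0.16, 0.1, 1.98, 0.05, 0.48, 1.45]
30 1 boxup 0.5 [-0.62, 0.2, 0.01, 1.93, -0.48, 0.61, 2.47]
30 -1 obs [-0.56, -0.18, 0.49, 2.13, 0.14, 0.65, -1.67]
30 -1 L [-0.71, 0.33, 0.55, 2.08, -0.31, 0.27, -1.4
[... 3774 characters left out ...]
.5 [-0.13, 0.45, 0.62, 2.2, 1.38, 0.27, 2.57]
42 -1 tub 0 [0.7, 0.33, -0.09, 2.25, 2.67, 0.19, 1.98]
42 -1 tub 0.5 [1.37, 0.45, -0.59, 2.15, -1.47, 0.2, 0.52]
42 -1 tubup -0.5 [-0.77, 0.46, 1.42, 2.14, 0.02, 0.33, -2.31]
42 -1 tubup 0 [-0.71, 0.25, 1.48, 2.22, -0.99, 0.26, -0.73]
42 -1 tubup 0.5 [-0.2, 0.24, 1.17, 2.14, -1.27, 0.68, 0.06]
42 -1 box -0.5 [-1.81, 0.69, 1.02, 2.15, -0.41, 0.07, -2.06]
42 -1 box 0 [-0.42, 0.39, -0.38, 2.18, 2.27, 0.23, 2.45]
42 -1 box 0.5 [-0.05, 0.48, -0.58, 2.09, -1.35, 0.18, 0.4]
42 -1 boxup -0.5 [-2.08, 0.56, 1.4, 2.09, -0.28, 0.35, -2.05]
42 -1 boxup 0 [-1.26, 0.11, 0.53, 2.15, 0.01, 0.17, -1.66]
42 -1 boxup 0.5 [-0.94, 0.18, 0.42, 2.06, -1.09, 0.54, -0.08]
```

Run:
```python
from h import *
T=P("top");S=P("side")
print("tub rim top",ray_z(T,(415.5,246),.07),[ray_z(T,p,.07).round(3).tolist() for p in((386,246),(443,246),(415,219),(415,273))])
print("box",[ray_z(T,p,.07).round(3).tolist() for p in((125,204),(178,204),(178,255),(124,255))])
q=Q(30,.06); obs=[]; c0=np.array([.655,-.02,.15])-.2*ax(q)
fr=[]
for dy in(.04,-.05):
    move_ptp(c0+[0,dy,0],q); M=P("wrist"); im=read_camera("wrist"); fr.append(im)
    for n in("jar_a_mid","tin_mid","crate","canopy"):
        print(dy,n,[(np.round(d["at"],1).tolist(),round(d["confidence"],2)) for d in tip_of("wrist",n)])
        if n=="jar_a_mid":print([(np.round(d["at"],1).tolist(),round(d["confidence"],2)) for d in look_for("wrist",n)])
    np.save(f"M{dy}.npy",M)
cv2.imwrite("pics/w1.png",cv2.resize(np.hstack(fr)[:,:,::-1],(800,300)))
print(read_time_s(),read_ft_force())
```

```text
tub rim top [ 0.47832699 -0.41340982] [[0.476, -0.322], [0.48, -0.499], [0.563, -0.414], [0.395, -0.409]]
box [[0.588, 0.5], [0.592, 0.333], [0.432, 0.323], [0.428, 0.49]]
0.04 jar_a_mid [([232.0, 159.8], 0.92)]
[([228.6, 166.2], 0.79)]
0.04 tin_mid [([109.7, 168.0], 0.72)]
0.04 crate [([242.8, 88.7], 0.68)]
0.04 canopy []
-0.05 jar_a_mid [([330.0, 167.4], 0.84), ([208.7, 173.1], 0.4)]
[([329.0, 172.5], 0.74)]
-0.05 tin_mid [([208.3, 173.3], 0.88)]
-0.05 crate [([320.2, 92.5], 0.94)]
-0.05 canopy []
5.3333 [ 1.20844452 -1.10239163 -0.21492414]
```

View pics/w1.png

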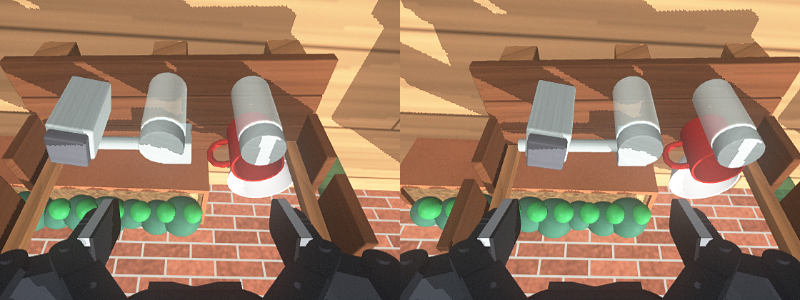

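Run:
```python
from h import *
A,B=np.load("M0.04.npy"),np.load("M-0.05.npy")
for n,a,b in[("M",(232,159.8),(330,167.4)),("tin",(109.7,168),(208.3,173.3)),("L",(361,165),(459,168)),("crate",(242.8,88.7),(320.2,92.5))]:
    X,e=tri([(A,np.array(a)),(B,np.array(b))]);print(n,X.round(4),e)
im=read_camera("wrist"); cv2.imwrite("pics/w2full.png",im[:,:,::-1])
c=im[70:270,150:417,::-1]; cv2.imwrite("pics/w2.png",cv2.resize(c,None,fx=3,fy=3,interpolation=cv2.INTER_CUBIC)[:600,:800])
```

```text
M [ 0.6507 -0.0165  0.1294] [[-0.1, 1.5], [0.1, -1.4]]
tin [ 0.665  -0.1323  0.131 ] [[-0.0, 0.1], [0.0, -0.1]]
L [0.6426 0.1034 0.1347] [[0.0, -0.5], [-0.0, 0.5]]
crate [ 0.6527 -0.0136 -0.0051] [[0.0, -0.3], [-0.0, 0.3]]
```

View pics/w2.png

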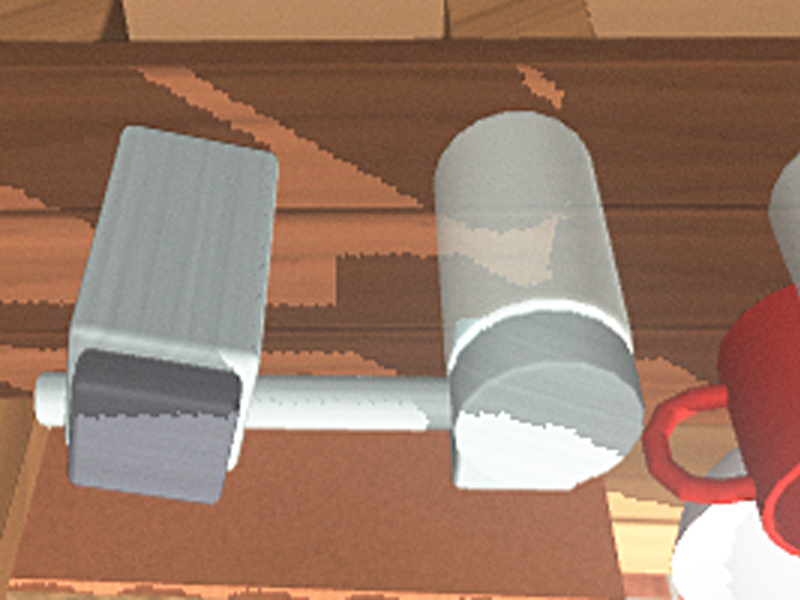

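Run:
```python
from h import *
B=P("wrist")
def f(n,p,q,z):
    a,b=[ray_z(B,(150+u/3,70+v/3),z) for u,v in(p,q)]; d=a-b
    if d[1]<0:d=-d
    print(n,a.round(3),b.round(3),"len",np.linalg.norm(d).round(3),"yaw",np.arctan2(-d[0],d[1]).round(3))
f("tin base",(122,127),(279,155),.068)
f("lid low",(80,352),(240,374),.172)
f("lid top far",(70,482),(220,502),.188)
f("board front",(0,38),(600,40),.068)
f("plank line",(0,208),(750,210),.068)
```

```text
tin base [ 0.64  -0.153] [ 0.648 -0.099] len 0.054 yaw -0.147
lid low [ 0.645 -0.15 ] [ 0.651 -0.105] len 0.045 yaw -0.134
lid top far [ 0.684 -0.155] [ 0.691 -0.111] len 0.045 yaw -0.156
board front [ 0.609 -0.188] [0.598 0.003] len 0.191 yaw 0.059
plank line [ 0.677 -0.201] [0.661 0.072] len 0.273 yaw 0.06
```

```bash
cat >> h.py <<'E'
T0=30
def pick(x,y,psi,gap,z=.150):
    q=Q(T0,psi); p=np.array([x,y,z])
    move_ptp(p-.11*ax(q),q); movel(p,q,.12)
    print("at",read_time_s(),read_eef_pos().round(4),read_ft_force().round(1))
    move_gripper(.0,40); print("gap",read_finger_gap(),read_grasp_force(),read_ft_force().round(1))
    movel(p+[0,0,.02],q,.08); movel(p+[0,0,.03]-.11*ax(q),q,.2)
    print("out",read_time_s(),read_finger_gap(),read_grasp_force(),read_ft_force().round(1))
E
python3 - <<'E'
from h import *
pick(.6507,-.0165,.06,.056)
for psi in(-.7,-.45,-.2,.06):
    a=np.array([np.cos(psi),np.sin(psi)]);c=np.array([.478,-.415])
    for s in(.036,-.036):
        for z in(.25,.135,.097):
            k=inverse_kinematics(np.r_[c+s*a,z],Q(T0,psi)); print(psi,s,z,None if k is None else np.round(k,2).tolist())
im=read_camera("wrist"); cv2.imwrite("pics/w3.png",im[:,:,::-1])
E
```

```text
at 7.8 [ 0.6508 -0.0164  0.1503] [-0.5  0.9 -0.5]
gap 0.05517489254166958 42.491567730903625 [-0.5 -1.   2. ]
out 10.7417 0.05476029791518302 42.89026916027069 [-0.7  0.4 -2.8]
-0.7 0.036 0.25 [-0.36, 0.35, 1.18, 1.99, -0.65, 0.55, 2.06]
-0.7 0.036 0.135 [-0.13, 0.5, 0.93, 2.07, -1.09, 0.4, 2.44]
-0.7 0.036 0.097 [0.05, 0.5, 0.7, 2.08, -1.12, 0.29, 2.5]
-0.7 -0.036 0.25 [-0.88, -0.15, 1.48, 2.15, 0.38, 0.5, 1.22]
-0.7 -0.036 0.135 [0.19, 0.24, 0.48, 2.22, -0.38, 0.2, 1.85]
-0.7 -0.036 0.097 [0.48, 0.3, 0.16, 2.22, -0.08, 0.1, 1.57]
-0.45 0.036 0.25 [-0.29, 0.36, 1.17, 1.98, -0.86, 0.66, 2.5]
-0.45 0.036 0.135 [0.1, 0.42, 0.7, 2.05, -1.08, 0.44, 2.73]
-0.45 0.036 0.097 [0.29, 0.45, 0.48, 2.06, -1.13, 0.34, 2.81]
-0.45 -0.036 0.25 [-0.89, -0.41, 1.46, 2.13, 0.55, 0.58, 1.4]
-0.45 -0.036 0.135 [0.1, 0.29, 0.7, 2.2, -1.06, 0.38, 2.79]
-0.45 -0.036 0.097 [0.5, 0.32, 0.26, 2.2, -1.07, 0.25, 2.85]
-0.2 0.036 0.25 [-0.05, 0.3, 0.93, 1.95, -0.85, 0.73, 2.74]
-0.2 0.036 0.135 [0.71, 0.37, 0.04, 1.99, -0.74, 0.42, 2.74]
-0.2 0.036 0.097 [0.89, 0.44, -0.17, 2.0, -0.66, 0.32, 2.71]
-0.2 -0.036 0.25 [-0.04, 0.13, 0.93, 2.07, -0.7, 0.68, 2.72]
-0.2 -0.036 0.135 [0.98, 0.29, -0.17, 2.12, -0.69, 0.39, 2.8]
-0.2 -0.036 0.097 [1.17, 0.38, -0.38, 2.12, -0.61, 0.29, 2.76]
0.06 0.036 0.25 [0.75, 0.25, 0.04, 1.87, -0.6, 0.75, 2.81]
0.06 0.036 0.135 [1.12, 0.43, -0.39, 1.93, -0.48, 0.5, 2.81]
0.06 0.036 0.097 [1.29, 0.54, -0.6, 1.93, -0.25, 0.41, 2.65]
0.06 -0.036 0.25 [1.25, 0.2, -0.39, 1.94, -0.51, 0.76, 2.83]
0.06 -0.036 0.135 [1.59, 0.47, -0.81, 2.01, -0.18, 0.49, 2.67]
0.06 -0.036 0.097 [1.58, 0.55, -0.81, 2.02, -0.1, 0.41, 2.63]
```

View pics/w3.png

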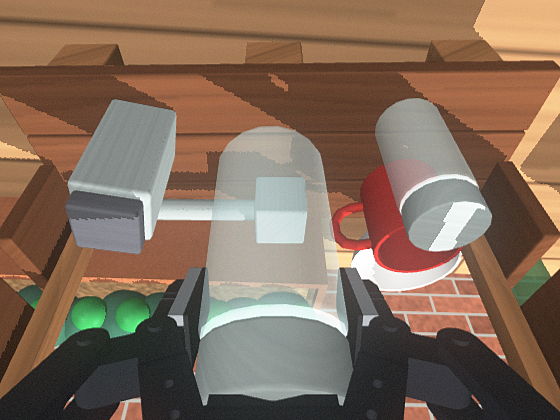

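```bash
cat >> h.py <<'E'
def fz(n=3): return np.mean([read_ft_force()[2] for _ in range(n)])
def place(x,y,psi,zstart=.135,zend=.088,step=.001,thr=3.,opn=.074):
    q=Q(T0,psi); p=np.array([x,y,.22])
    move_ptp(p,q); p[2]=zstart; movel(p,q,.12); pause(.25)
    b=fz(); t=read_time_s(); print("over",t,read_eef_pos().round(4),"base",b.round(2)); log=[]; hit=False
    while p[2]>zend:
        p[2]-=step; movel(p,q,.03); f=fz(2)-b; log.append(round(f,1))
        if f>thr:
            pause(.1); f=fz()-b
            if f>thr: hit=True; break
    print(log,"hit",hit,p[2].round(4),"t",read_time_s(),read_eef_pos().round(4),"f",round(f,2))
    if not hit: return
    move_gripper(opn); print("open",read_finger_gap(),read_ft_force().round(1))
    movel(p-.10*ax(q),q,.2); print("clear",read_time_s())
E
python3 - <<'E'
from h import *
psi=-.7
place(.478+.035*np.cos(psi),-.415+.035*np.sin(psi),psi)
im=read_camera("wrist"); cv2.imwrite("pics/w4.png",im[:,:,::-1])
E
```

```text
over 13.4833 [ 0.5053 -0.4378  0.1358] base -1.97
[np.float64(-0.7), np.float64(-1.2), np.float64(-1.4), np.float64(-0.7), np.float64(-0.8), np.float64(-0.4), np.float64(-1.3), np.float64(0.1), np.float64(-0.9), np.float64(-0.9), np.float64(-0.3), np.float64(-0.4), np.float64(-0.2), np.float64(0.0), np.float64(-0.3), np.float64(1.3), np.float64(-0.9), np.float64(-0.3), np.float64(-0.8), np.float64(-0.5), np.float64(-0.7), np.float64(0.7), np.float64(4.5)] hit True 0.112 t 19.3333 [ 0.5051 -0.4379  0.1126] f 5.42
open 0.07393906437526375 [-0.   0.3 -0.2]
clear 20.3083
```

View pics/w4.png

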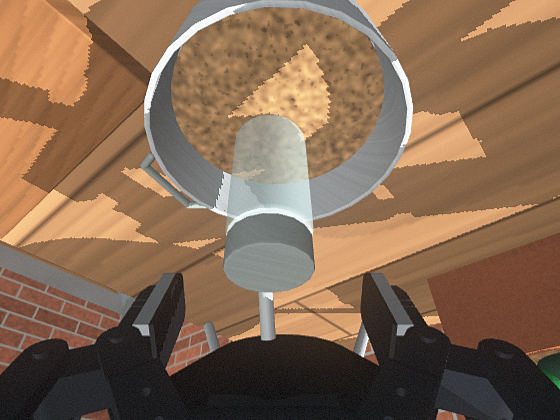

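```bash
sed -i 's/zstart=.135,zend/zstart=.135,zh=.22,zend/; s/p=np.array(\[x,y,.22\])/p=np.array([x,y,zh])/' h.py
python3 - <<'E'
from h import *
pick(.6426,.1034,.06,.056)
psi=-.7
if read_finger_gap()>.045: place(.478-.036*np.cos(psi),-.415-.036*np.sin(psi),psi,zstart=.1185,zh=.265)
im=read_camera("wrist"); cv2.imwrite("pics/w5.png",im[:,:,::-1])
E
```

```text
at 23.3167 [0.6429 0.103  0.1506] [ 0.3  0.8 -0.8]
gap 0.05515104543085349 42.295145988464355 [-0.8 -2.1  3.3]
out 24.85 0.05496611862099419 42.764455676078796 [ 0.1  0.8 -3.4]Traceback (most recent call last):
  File "<stdin>", line 4, in <module>
  File "h.py", line 30, in place
    move_ptp(p,q); p[2]=zstart; movel(p,q,.12); pause(.25)
                                ~~~~~^^^^^^^^^
bench.MotionError: the arm cannot follow that straight line within its joint ranges
```

Run:
```python
from h import *
print(read_qpos().round(2),read_eef_pos().round(3),read_time_s())
for psi in(-.7,-.95,-.45,-.2):
    xy=np.array([.478,-.415])-.036*np.array([np.cos(-.7),np.sin(-.7)])
    for z in(.265,.23,.2,.17,.14,.118,.108):
        k=inverse_kinematics(np.r_[xy,z],Q(T0,psi)); print(psi,z,None if k is None else k.round(2).tolist())
```

```text
[-0.87 -0.3   1.38  2.14  0.64  0.61  1.01] [ 0.452 -0.39   0.265] 26.7
-0.7 0.265 [-0.86, -0.3, 1.38, 2.14, 0.64, 0.61, 1.01]
-0.7 0.23 [-1.01, -0.29, 1.55, 2.17, 0.69, 0.53, 0.96]
-0.7 0.2 [-0.05, 0.12, 0.72, 2.18, -0.15, 0.35, 1.65]
-0.7 0.17 [-0.04, 0.19, 0.73, 2.21, -0.35, 0.29, 1.83]
-0.7 0.14 [0.17, 0.23, 0.5, 2.22, -0.36, 0.21, 1.83]
-0.7 0.118 [0.18, 0.28, 0.49, 2.23, -0.56, 0.17, 2.03]
-0.7 0.108 [0.38, 0.28, 0.27, 2.22, -0.27, 0.13, 1.75]
-0.95 0.265 [-0.89, -0.11, 1.42, 2.13, 0.55, 0.61, 0.78]
-0.95 0.23 [-0.36, 0.08, 0.95, 2.15, 0.26, 0.46, 0.99]
-0.95 0.2 [-0.35, 0.17, 0.98, 2.18, 0.12, 0.38, 1.1]
-0.95 0.17 [-0.33, 0.25, 0.98, 2.2, -0.08, 0.3, 1.27]
-0.95 0.14 [-0.12, 0.28, 0.74, 2.21, 0.05, 0.24, 1.13]
-0.95 0.118 [-0.11, 0.33, 0.73, 2.22, -0.1, 0.18, 1.26]
-0.95 0.108 [-0.1, 0.36, 0.73, 2.22, -0.2, 0.16, 1.34]
-0.45 0.265 [0.03, 0.01, 0.7, 2.11, -0.28, 0.54, 2.06]
-0.45 0.23 [0.25, 0.07, 0.48, 2.14, -0.38, 0.46, 2.15]
-0.45 0.2 [0.26, 0.12, 0.49, 2.16, -0.5, 0.41, 2.26]
-0.45 0.17 [0.47, 0.17, 0.26, 2.17, -0.55, 0.34, 2.32]
-0.45 0.14 [0.47, 0.23, 0.26, 2.19, -0.72, 0.29, 2.48]
-0.45 0.118 [0.67, 0.27, 0.04, 2.19, -0.69, 0.22, 2.47]
-0.45 0.108 [0.67, 0.29, 0.04, 2.2, -0.76, 0.21, 2.54]
-0.2 0.265 [0.54, 0.06, 0.26, 2.05, -0.51, 0.64, 2.52]
-0.2 0.23 [0.54, 0.11, 0.26, 2.09, -0.59, 0.58, 2.61]
-0.2 0.2 [0.75, 0.16, 0.04, 2.1, -0.61, 0.52, 2.64]
-0.2 0.17 [0.75, 0.2, 0.04, 2.12, -0.7, 0.46, 2.74]
-0.2 0.14 [0.95, 0.26, -0.17, 2.13, -0.68, 0.38, 2.75]
-0.2 0.118 [0.94, 0.3, -0.17, 2.14, -0.75, 0.34, 2.83]
-0.2 0.108 [1.13, 0.34, -0.38, 2.13, -0.58, 0.29, 2.7]
```

Run:
```python
from h import *
xy=np.array([.478,-.415])-.036*np.array([np.cos(-.7),np.sin(-.7)])
movel(np.r_[xy,.32],None,.15)
for psi in(-.45,-.3,-.2,-.95):
    q=Q(T0,psi)
    try:
        move_ptp(np.r_[xy,.27],q); print(psi,read_qpos().round(2))
        movel(np.r_[xy,.109],q,.0) if 0 else None
        place(xy[0],xy[1],psi,zstart=.1185,zh=.27); break
    except MotionError as e: print(psi,e,read_time_s())
im=read_camera("wrist"); cv2.imwrite("pics/w5.png",im[:,:,::-1]); print(read_time_s(),read_eef_pos())
```

```text
-0.45 [-0.85 -0.41  1.39  2.12  0.55  0.63  1.38]
-0.45 the arm cannot follow that straight line within its joint ranges 27.8917
-0.3 [-0.85 -0.41  1.43  2.1   0.38  0.62  1.69]
-0.3 the arm cannot follow that straight line within its joint ranges 28.5417
-0.2 [-0.86 -0.41  1.48  2.08  0.27  0.64  1.89]
-0.2 the arm cannot follow that straight line within its joint ranges 29.1
-0.95 [-0.14 -0.    0.69  2.11  0.36  0.58  0.92]
over 31.9417 [ 0.4508 -0.3919  0.1191] base -3.55
[np.float64(0.7), np.float64(1.4), np.float64(0.6), np.float64(1.0), np.float64(1.4), np.float64(4.5)] hit True 0.1125 t 33.5417 [ 0.4508 -0.3922  0.113 ] f 5.28
open 0.07396549708437869 [-0.9 -0.1 -0. ]
clear 34.5167
34.5667 [ 0.42130887 -0.35088315  0.19858262]
```

View pics/w5.png

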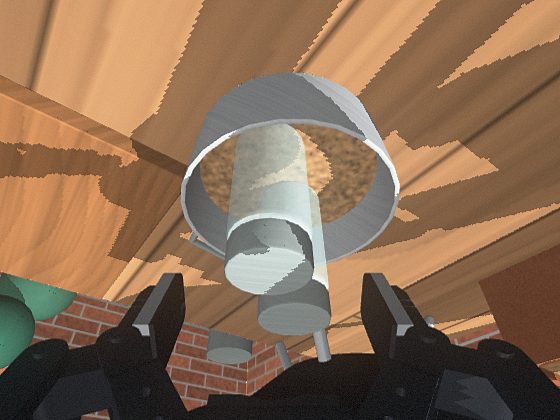

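Run:
```python
from h import *
move_gripper(.085)
pick(.666,-.1315,-.146,.054)
if read_finger_gap()<.045: raise SystemExit("missed")
for psi in(.05,):
    q=Q(T0,psi); move_ptp([.5,.15,.27],q); print(read_qpos().round(2),read_time_s())
    for z in(.22,.135,.1): 
        k=inverse_kinematics([.51,.4115,z],q); print(z,None if k is None else k.round(2).tolist())
place(.51,.4115,.05,zstart=.134,zh=.24)
im=read_camera("wrist"); cv2.imwrite("pics/w6.png",im[:,:,::-1]); print(read_time_s(),read_eef_pos())
```

```text
at 37.0583 [ 0.666  -0.1321  0.1507] [ 0.  -0.7  0.3]
gap 0.05387402802106973 42.63374447822571 [-1.7  0.2  3.9]
out 38.5917 0.053599005585756025 42.19013571739197 [ 0.2 -0.6 -3.3]
[-1.19 -0.21  0.63  2.25  0.61  0.67  0.68] 39.725
0.22 [-1.31, 0.27, 0.44, 1.95, 0.46, 0.64, 0.39]
0.135 [-1.3, 0.4, 0.44, 2.0, 0.5, 0.48, 0.29]
0.1 [-1.3, 0.47, 0.45, 2.01, 0.53, 0.41, 0.24]
over 42.0333 [0.5103 0.4119 0.1348] base -2.03
[np.float64(-0.8), np.float64(-0.6), np.float64(-0.4), np.float64(-0.4), np.float64(-1.0), np.float64(-0.1), np.float64(0.3), np.float64(0.5), np.float64(0.5), np.float64(-0.1), np.float64(-0.6), np.float64(-0.5), np.float64(-1.2), np.float64(0.0), np.float64(1.4), np.float64(-0.4), np.float64(0.1), np.float64(-0.7), np.float64(-0.2), np.float64(0.2), np.float64(-0.2), np.float64(-0.0), np.float64(-0.4), np.float64(0.0), np.float64(-0.0), np.float64(1.0), np.float64(-0.9), np.float64(0.0), np.float64(0.7), np.float64(-0.4), np.float64(-0.5), np.float64(-0.1), np.float64(3.5)] hit True 0.101 t 50.3833 [0.5103 0.4117 0.1015] f 3.23
open 0.0737534746746048 [ 0.3 -0.8  0.9]
clear 51.3667
51.4167 [0.46007797 0.40804806 0.1865281 ]
```

View pics/w6.png

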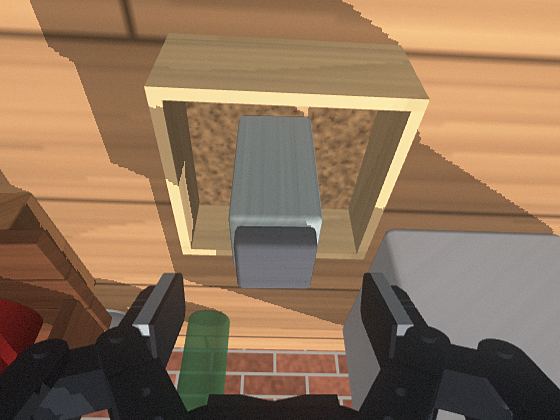

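Tin stands upright near the middle of the box. One last overall check, then sign off.

Run:
```python
from h import *
p=read_eef_pos(); movel(p+[-.03,0,.05],None,.15)
im=read_camera("side"); cv2.imwrite("pics/s9.png",im[:,:,::-1]); print(read_time_s())
```

```text
52.0
```

View pics/s9.png

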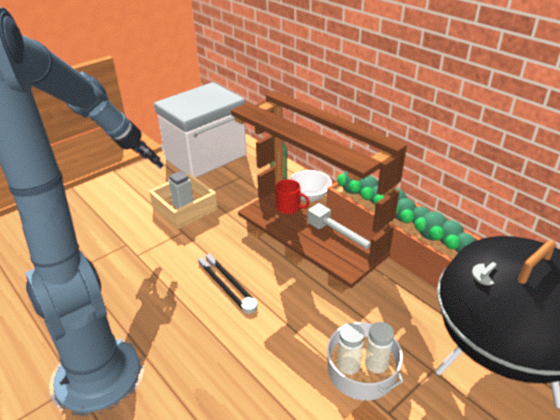

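The side view shows both jars upright in the tub at (350,350) and (380,347). The tin is upright in the box at (181,190), and the mug, tenderizer and tongs have not moved.

```bash
python3 -c "
from bench import *
print(sign_off())"
```

```text
the job is handed in; nothing more can be done
None
```

The job is handed in: both jars stand upright in the tub and the tin in the box, each lowered until it touched the floor (contact about 3–5 N); nothing else looks moved, and the clock read about 52 s of the 72 s allowed.

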